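Load the window-curing rack and set its lamp

ROBOT

A 6-joint arm with a two-finger parallel gripper is mounted at the origin on the work surface; the furniture and walls round the work are solid. World frame = base frame: x ahead of the robot, y to its left, z up, the work surface at z = 0. Lengths are in m, angles in rad, forces in N, time in s.
With the tool pointing down it reaches from about 0.3 to 0.75 m from the base axis. Payload 8.5 kg.
Tool frame: the origin (TCP) lies at the centre of the arm's flange, where the gripper is bolted on; the fingertips stand 166 mm ahead of it and the grasp point (between the pads) lies 147 mm ahead of it; z points along the fingers, y is the line along which they close (so a half turn about z gives the same grasp; the last joint's range is limited). The gripper opens to 88 mm and grips with 3 to 60 N. Pads are 18 mm wide; open, the fingers measure 123 mm over their backs; the gripper's body (75 mm by 187 mm) begins 45 mm behind the grasp point.
Start: joints at [-1.36, 0.381, 1.297, -0, 1.464, -0.215], TCP at [0.227, -0.501, 0.405] pointing down, gripper open.
Joint ranges: [-3.11, 3.11], [-0.89, 2.33], [0.22, 2.48], [-1.42, 4.56], [0.17, 2.85], [-2.88, 2.88]. Speed limits (rad/s): [2.39, 2.39, 3.14, 3.14, 3.14, 3.14].

INTERFACE

Orientations are given as [roll, pitch, yaw] about the fixed x, y, z axes, in that order (R = Rz(yaw) Ry(pitch) Rx(roll)).
In Python, from plant import ctrl, kin, sensors, cams, workorder, models gives the robot as it stands. Calls block until the motion is done:
- ctrl.goto(position, orientation): joint-space move of the TCP to a pose.
- ctrl.move_linear(position, orientation=None, max_speed=0.15, f_stop=None): straight line of the TCP; orientation=None keeps the orientation; max_speed is the mean speed in m/s. With f_stop (N) it stops when the force on the tool has changed by that much, and returns True; else False.
- ctrl.goto_joints(angles): joint-space move.
- ctrl.gripper_to(opening): finger opening in m; the grip force is fixed at half the most; returns when the fingers have stopped.
- ctrl.pause(seconds).
- kin.solve_ik(position, orientation): joint angles nearest the present ones, or None.
- sensors.sense(): the state.
- cams.grab_frame(name): name is "side" or "top" or "wrist"; returns the picture (420x560x3 uint8, red, green, blue); there is no depth.
- cams.camera_info(name): a dict with "fx", "fy", "cx", "cy" (pixels), "R" (3x3) and "t" (3): a world point X has camera coordinates R X + t. Camera axes: x right, y down, z forward; pixel columns grow to the right and rows downward; lengths in m; the calibration is good to about 2 mm. A picture is of the moment at which its call begins: read the wrist's pose just before it. camera_info takes no time and is no camera call; for the wrist camera it gives the pose at the moment of the call.
A pose or a line that the arm cannot do raises ctrl.PlanningError and nothing moves.
- workorder.finish_job(): hands the job in; it is judged then, once.
Trained networks look in the newest picture that a camera, given by its name, has taken for a name from the list of things; names that differ only in an ending like _2 or _b are one class to them, and where a whole thing is asked for, a point or a joint stands for the part that bears it (a point fixed in the world has none). Each returns a list of dicts, best first, with "confidence" (0 to 1); they miss things now and then, are a little off and sometimes report something else, mostly with a low value. They report only what shows in the picture. A call takes as long as a camera call. They do not tell look-alikes from the thing itself.
- models.search_frame(query, camera): "at" ([x, y, z] in m, in world coordinates, good to about 4 mm: the middle of the surface that is visible of it).
- models.spot_point(query, camera): "at" ([x, y, z] in m, in world coordinates, good to about 4 mm: a listed point, or the origin of a listed thing).
The state is a dict: "time_s": time; "joints": joint angles; "joint_vel": joint speeds; "effort": joint torques, N m; "tool_pos": TCP position; "eef_rot": TCP orientation; "contact_force": force on the tool from outside, world axes, zero at the start; "ft_torque": the same for the moment, N m; "finger_gap": finger opening in m; "grasp_force": force on a finger pad.
Only numpy, scipy, OpenCV 4.12 (cv2) and the standard library are available. Lean on these libraries where they do the work, as an engineer would, in place of code of your own. Each camera call takes 0.05 s, during which the arm holds its last target. There are 200 camera calls.

TASK

Load the curing rack: swing its lamp bar up out of the way, upright or further back, then hang every L-shaped window holder by its hole on a peg of its own, pushed back to the panel, with all the feet pointing left as you face the pegs; turn over the holders that lie mirrored, and only those need it. Then bring the lamp bar down over them to 60 degrees from upright, and leave the bottle and the post where they stand.

Things in the scene. Friction and masses are not known exactly. Their poses are not given: they have to be found in the camera images.
- rack: curing rack, fixed; place and yaw vary. Aluminium panel 340 mm wide, 220 mm long up its slope, leaning back 25 degrees, on a base plate 10 mm thick. Origin: on the table under the panel's lower front edge (which is 10 mm up), in its middle. x away from the robot, y left as one faces the pegs, z up. Pegs at y = -120, -40, 40, 120 mm; see peg1
- lamp (a joint): hinge of the lamp bar along the panel's top, rad. 0: the bar points straight up; grows as it is swung forward and down over the pegs, towards the robot; 1.57: level; below 0: tipped back; stops at -0.4 and 1.6. Stiff friction: it stays where it is left; turning takes about 6 N at the grip. The bar is black, 220 mm wide, 20 mm thick, its body 45 to 95 mm from the axis, on two straps
- lamp_grip (a point): point to hold the lamp bar by, on the bare tongue at the middle of its free edge, 114 mm from the hinge axis, which is parallel to the rack's y, 111 mm behind the rack's origin (along its x) and 210 mm above the table. The tongue is 22 mm wide (along the hinge axis), 10 mm thick, and stands 33 mm clear of the black body; its end is 14 mm past this point
- peg1 (a point): peg 1, counted from the right: where a holder's hole centre rests when it hangs flat against the panel, 154 mm up the slope from the lower edge and 9 mm out from the panel; axes as the rack's. The steel peg is 9 mm thick, stands square to the panel (so it rises 25 degrees towards the robot), 46 mm long, its middle line 6 mm higher up the slope
- peg2 (a point): peg 2, counted from the right: where a holder's hole centre rests when it hangs flat against the panel, 154 mm up the slope from the lower edge and 9 mm out from the panel; axes as the rack's. The steel peg is 9 mm thick, stands square to the panel (so it rises 25 degrees towards the robot), 46 mm long, its middle line 6 mm higher up the slope
- peg3 (a point): peg 3, counted from the right: where a holder's hole centre rests when it hangs flat against the panel, 154 mm up the slope from the lower edge and 9 mm out from the panel; axes as the rack's. The steel peg is 9 mm thick, stands square to the panel (so it rises 25 degrees towards the robot), 46 mm long, its middle line 6 mm higher up the slope
- peg4 (a point): peg 4, counted from the right: where a holder's hole centre rests when it hangs flat against the panel, 154 mm up the slope from the lower edge and 9 mm out from the panel; axes as the rack's. The steel peg is 9 mm thick, stands square to the panel (so it rises 25 degrees towards the robot), 46 mm long, its middle line 6 mm higher up the slope
- holder_a: window holder (may be absent): flat aluminium L, 18 mm thick, 0.22 kg, both faces alike. Leg 36 x 140 mm with a 22 mm hole near one end; at the other a foot 36 mm wide sticks out 42 mm to one side. Origin: leg middle, mid thickness, 42 mm from the hole centre, 80 mm from the foot end. y to the hole end, -x to the foot, z out of a face. Starts flat, z up or (mirrored) down
- a_eye (a point): centre of the hole of holder_a, mid thickness, 18 mm from the leg's end. Hung correctly, the holder's y points up the panel's slope, -x to the left, z out of the panel; its foot may make it swing some 8 degrees
- a_foot (a point): centre of the small round window in the foot of holder_a: 39 mm to the side of the leg's middle line and 104 mm from the hole along the leg. The holder can stand upright on its foot end, 78 mm wide and 18 mm deep
- holder_b: window holder (may be absent): flat aluminium L, 18 mm thick, 0.22 kg, both faces alike. Leg 36 x 140 mm with a 22 mm hole near one end; at the other a foot 36 mm wide sticks out 42 mm to one side. Origin: leg middle, mid thickness, 42 mm from the hole centre, 80 mm from the foot end. y to the hole end, -x to the foot, z out of a face. Starts flat, z up or (mirrored) down
- b_eye (a point): centre of the hole of holder_b, mid thickness, 18 mm from the leg's end. Hung correctly, the holder's y points up the panel's slope, -x to the left, z out of the panel; its foot may make it swing some 8 degrees
- b_foot (a point): centre of the small round window in the foot of holder_b: 39 mm to the side of the leg's middle line and 104 mm from the hole along the leg. The holder can stand upright on its foot end, 78 mm wide and 18 mm deep
- holder_c: window holder (may be absent): flat aluminium L, 18 mm thick, 0.22 kg, both faces alike. Leg 36 x 140 mm with a 22 mm hole near one end; at the other a foot 36 mm wide sticks out 42 mm to one side. Origin: leg middle, mid thickness, 42 mm from the hole centre, 80 mm from the foot end. y to the hole end, -x to the foot, z out of a face. Starts flat, z up or (mirrored) down
- c_eye (a point): centre of the hole of holder_c, mid thickness, 18 mm from the leg's end. Hung correctly, the holder's y points up the panel's slope, -x to the left, z out of the panel; its foot may make it swing some 8 degrees
- c_foot (a point): centre of the small round window in the foot of holder_c: 39 mm to the side of the leg's middle line and 104 mm from the hole along the leg. The holder can stand upright on its foot end, 78 mm wide and 18 mm deep
- holder_d: window holder (may be absent): flat aluminium L, 18 mm thick, 0.22 kg, both faces alike. Leg 36 x 140 mm with a 22 mm hole near one end; at the other a foot 36 mm wide sticks out 42 mm to one side. Origin: leg middle, mid thickness, 42 mm from the hole centre, 80 mm from the foot end. y to the hole end, -x to the foot, z out of a face. Starts flat, z up or (mirrored) down
- d_eye (a point): centre of the hole of holder_d, mid thickness, 18 mm from the leg's end. Hung correctly, the holder's y points up the panel's slope, -x to the left, z out of the panel; its foot may make it swing some 8 degrees
- d_foot (a point): centre of the small round window in the foot of holder_d: 39 mm to the side of the leg's middle line and 104 mm from the hole along the leg. The holder can stand upright on its foot end, 78 mm wide and 18 mm deep
- sample_platform: fixed furniture: post with a round plate 72 mm across on top, 202 mm high, on a 58 mm square block; origin on the table under it
- spare_post_base: fixed furniture: short post with a round plate 60 mm across on top, 158 mm high, on a 58 mm square block; origin on the table under it. (Also fixed: a drawer cabinet at the robot's left, 160 x 190 mm and 135 mm high, its middle 100 mm ahead of the robot's axis and 420 mm to its left; a spot lamp at the right edge; optics along the back, from 640 mm out)
- bottle: white solvent wash bottle with a red nozzle, 45 mm across and 117 mm high, standing (bystander); origin under its centre
- post: bare steel optics post, 25 mm across and 102 mm high, standing (bystander); origin under its centre
Not all that is in view belongs to the job. Leave any red look-alike of the holder_d alone.

How it is judged:
On the way, in this order (a step that is already met when the one before it is completed fails the run):
1. the lamp bar is swung up out of the way (value of joint lamp below 0.15 rad), for 0.2 s.
2. every holder there is hangs on its own peg, back at the panel, foot to the left, with the lamp still up (((distance between a_eye and peg1 below 0.016 m and y of a_foot in the frame of peg1 above 0.002 m and z of a_foot in the frame of peg1 below -0.06 m) or (distance between a_eye and peg2 below 0.016 m and y of a_foot in the frame of peg2 above 0.002 m and z of a_foot in the frame of peg2 below -0.06 m) or (distance between a_eye and peg3 below 0.016 m and y of a_foot in the frame of peg3 above 0.002 m and z of a_foot in the frame of peg3 below -0.06 m) or (distance between a_eye and peg4 below 0.016 m and y of a_foot in the frame of peg4 above 0.002 m and z of a_foot in the frame of peg4 below -0.06 m)) and ((distance between b_eye and peg1 below 0.016 m and y of b_foot in the frame of peg1 above 0.002 m and z of b_foot in the frame of peg1 below -0.06 m) or (distance between b_eye and peg2 below 0.016 m and y of b_foot in the frame of peg2 above 0.002 m and z of b_foot in the frame of peg2 below -0.06 m) or (distance between b_eye and peg3 below 0.016 m and y of b_foot in the frame of peg3 above 0.002 m and z of b_foot in the frame of peg3 below -0.06 m) or (distance between b_eye and peg4 below 0.016 m and y of b_foot in the frame of peg4 above 0.002 m and z of b_foot in the frame of peg4 below -0.06 m)) and ((distance between c_eye and peg1 below 0.016 m and y of c_foot in the frame of peg1 above 0.002 m and z of c_foot in the frame of peg1 below -0.06 m) or (distance between c_eye and peg2 below 0.016 m and y of c_foot in the frame of peg2 above 0.002 m and z of c_foot in the frame of peg2 below -0.06 m) or (distance between c_eye and peg3 below 0.016 m and y of c_foot in the frame of peg3 above 0.002 m and z of c_foot in the frame of peg3 below -0.06 m) or (distance between c_eye and peg4 below 0.016 m and y of c_foot in the frame of peg4 above 0.002 m and z of c_foot in the frame of peg4 below -0.06 m)) and ((distance between d_eye and peg1 below 0.016 m and y of d_foot in the frame of peg1 above 0.002 m and z of d_foot in the frame of peg1 below -0.06 m) or (distance between d_eye and peg2 below 0.016 m and y of d_foot in the frame of peg2 above 0.002 m and z of d_foot in the frame of peg2 below -0.06 m) or (distance between d_eye and peg3 below 0.016 m and y of d_foot in the frame of peg3 above 0.002 m and z of d_foot in the frame of peg3 below -0.06 m) or (distance between d_eye and peg4 below 0.016 m and y of d_foot in the frame of peg4 above 0.002 m and z of d_foot in the frame of peg4 below -0.06 m)) and value of joint lamp below 0.35 rad), for 0.3 s.
At the end, for the whole second after the job is handed in: every holder there is hangs at rest on a peg of its own: hole centre within 16 mm of its resting point at the panel, foot hanging down, on the left as one faces the pegs; the lamp stands released at 60 degrees from upright (1.047 rad), within 0.1 rad (((distance between a_eye and peg1 below 0.016 m and y of a_foot in the frame of peg1 above 0.002 m and z of a_foot in the frame of peg1 below -0.06 m) or (distance between a_eye and peg2 below 0.016 m and y of a_foot in the frame of peg2 above 0.002 m and z of a_foot in the frame of peg2 below -0.06 m) or (distance between a_eye and peg3 below 0.016 m and y of a_foot in the frame of peg3 above 0.002 m and z of a_foot in the frame of peg3 below -0.06 m) or (distance between a_eye and peg4 below 0.016 m and y of a_foot in the frame of peg4 above 0.002 m and z of a_foot in the frame of peg4 below -0.06 m)) and ((distance between b_eye and peg1 below 0.016 m and y of b_foot in the frame of peg1 above 0.002 m and z of b_foot in the frame of peg1 below -0.06 m) or (distance between b_eye and peg2 below 0.016 m and y of b_foot in the frame of peg2 above 0.002 m and z of b_foot in the frame of peg2 below -0.06 m) or (distance between b_eye and peg3 below 0.016 m and y of b_foot in the frame of peg3 above 0.002 m and z of b_foot in the frame of peg3 below -0.06 m) or (distance between b_eye and peg4 below 0.016 m and y of b_foot in the frame of peg4 above 0.002 m and z of b_foot in the frame of peg4 below -0.06 m)) and ((distance between c_eye and peg1 below 0.016 m and y of c_foot in the frame of peg1 above 0.002 m and z of c_foot in the frame of peg1 below -0.06 m) or (distance between c_eye and peg2 below 0.016 m and y of c_foot in the frame of peg2 above 0.002 m and z of c_foot in the frame of peg2 below -0.06 m) or (distance between c_eye and peg3 below 0.016 m and y of c_foot in the frame of peg3 above 0.002 m and z of c_foot in the frame of peg3 below -0.06 m) or (distance between c_eye and peg4 below 0.016 m and y of c_foot in the frame of peg4 above 0.002 m and z of c_foot in the frame of peg4 below -0.06 m)) and ((distance between d_eye and peg1 below 0.016 m and y of d_foot in the frame of peg1 above 0.002 m and z of d_foot in the frame of peg1 below -0.06 m) or (distance between d_eye and peg2 below 0.016 m and y of d_foot in the frame of peg2 above 0.002 m and z of d_foot in the frame of peg2 below -0.06 m) or (distance between d_eye and peg3 below 0.016 m and y of d_foot in the frame of peg3 above 0.002 m and z of d_foot in the frame of peg3 below -0.06 m) or (distance between d_eye and peg4 below 0.016 m and y of d_foot in the frame of peg4 above 0.002 m and z of d_foot in the frame of peg4 below -0.06 m)) and value of joint lamp between 0.947 and 1.147 rad and velocity of joint lamp below 0.05 rad/s and linear speed of each of holder_a, holder_b, holder_c, holder_d below 0.05 m/s); the robot touches nothing.
It fails at once if the bottle is shifted more than 40 mm or knocked over (distance of bottle from where it was at the start of the episode above 0.04 m or angle between bottle's own z axis and vertical above 0.5 rad).
It fails at once if the post is shifted more than 40 mm or knocked over (distance of post from where it was at the start of the episode above 0.04 m or angle between post's own z axis and vertical above 0.5 rad).
Of holder_a, holder_b, holder_c, holder_d only 3 to 4 are there at a start; the rules pass over those that are not, and their reading is None.
At some moment in a run one of holder_a, holder_b, holder_c, holder_d may be knocked a few centimetres aside while the robot is not near it.
It also fails if it takes over 210 s, if anything falls off the work surface, if the arm or the gripper's body presses on something with over 40 N, if the wrist force passes 120 N, or if a joint passes its speed limit or range.

## Working session

There is one attempt and no reset: what is moved stays moved. The work goes in short steps, each a Python script; the robot and the scene stay as the last script left them, time stands still between calls to the robot, and variables do not carry over. Pictures are saved under pics/ and viewed, at most 14 in all, crops included, and the job is handed in when it is done.

```bash
ls; mkdir -p pics
python3 - <<'E'
from plant import ctrl, kin, sensors, cams, workorder, models
import cv2,numpy as np
for c in ["top","side"]:
    im=cams.grab_frame(c); cv2.imwrite(f"pics/{c}0.png",im[:,:,::-1])
    i=cams.camera_info(c); print(c,i['fx'],np.round(i['R'],3).tolist(),np.round(i['t'],3).tolist())
    for q in ["rack","lamp_grip","holder_a","a_eye","a_foot","peg1","bottle","post","sample_platform","spare_post_base"]:
        print(q,[(np.round(d['at'],3).tolist(),round(d['confidence'],2)) for d in models.spot_point(q,c)])
print(sensors.sense())
E
```

```text
pics
top 413.4064824444156 [[-0.027, -1.0, 0.007], [-0.991, 0.026, -0.13], [0.129, -0.01, -0.992]] [-0.045, 0.519, 1.453]
rack [([0.494, 0.29, 0.002], 0.7), ([0.382, 0.266, 0.008], 0.4)]
lamp_grip [([0.491, 0.296, 0.253], 0.62)]
holder_a [([0.306, -0.536, 0.007], 0.98), ([0.382, 0.266, 0.009], 0.96), ([0.41, -0.135, 0.009], 0.9), ([0.508, -0.48, 0.01], 0.88)]
a_eye []
a_foot [([0.34, -0.332, 0.012], 0.53)]
peg1 [([0.476, 0.419, 0.15], 0.9), ([0.592, 0.212, 0.152], 0.88), ([0.513, 0.353, 0.155], 0.74), ([0.556, 0.282, 0.154], 0.73)]
bottle [([0.66, -0.055, 0.004], 0.57)]
post [([0.663, 0.077, -0.0], 0.58)]
sample_platform []
spare_post_base [([0.39, -0.276, 0.009], 0.41), ([0.412, -0.135, 0.008], 0.22)]
side 438.2238431004246 [[-0.913, -0.408, 0.023], [-0.269, 0.56, -0.784], [0.307, -0.721, -0.621]] [0.418, 0.31, 1.409]
rack [([0.485, 0.293, 0.006], 0.61), ([0.557, 0.286, 0.154], 0.46)]
lamp_grip [([0.491, 0.296, 0.249], 0.61)]
holder_a [([0.394, -0.279, 0.008], 0.82), ([0.382, 0.266, 0.013], 0.81), ([0.299, -0.534, 0.004], 0.77), ([0.507, -0.48, 0.007], 0.71), ([0.404, -0.134, 0.01],
[... 288 characters left out ...]
t_base []
{'time_s': 1.1, 'joints': array([-1.36024962e+00,  3.80563784e-01,  1.29738696e+00,  1.98035622e-05,
        1.46356574e+00, -2.15322512e-01]), 'joint_vel': array([ 0.00042965,  0.00010817, -0.00037345, -0.00095035,  0.00189371,
        0.0021125 ]), 'effort': array([-1.88997990e-03, -4.37799919e+01, -2.24726719e+01,  7.13239750e-02,
        3.15055484e-02, -2.86174463e-05]), 'tool_pos': array([ 0.22719568, -0.50085905,  0.40477227]), 'eef_rot': array([ 3.14151404e+00, -2.96051677e-06,  4.25867104e-01]), 'contact_force': array([ 0.82496981,  0.1795321 , -0.08367454]), 'ft_torque': array([ 0.02996698, -0.02901956,  0.01351522]), 'grasp_force': 0.0, 'finger_gap': 0.08812512239016121}
```

View pics/top0.png

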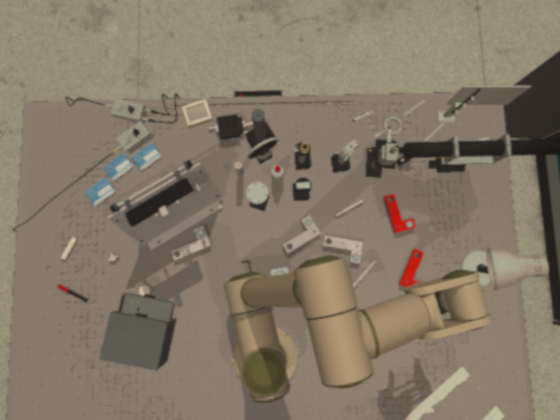

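View pics/side0.png

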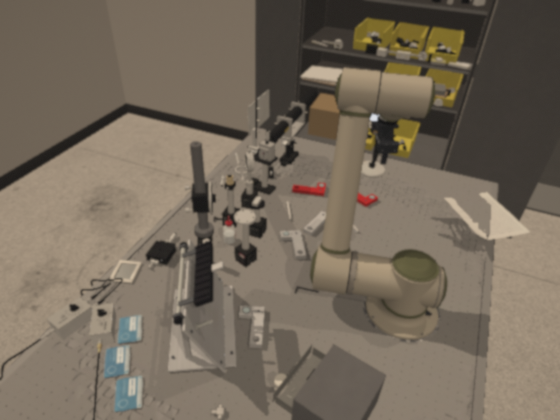

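The top view shows three grey holders at (192,247), (301,237) and (343,245). The red look-alikes are at (398,215) and (411,268), and a small grey thing at (279,272) is probably not a holder. The arm hides some of the table. The rack is at left (165,200) with its lamp forward, at about 1.19 rad. I'll swing the lamp up first, then look at the holders with the arm out of the way.

```bash
cat > h.py <<'E'
from plant import ctrl, kin, sensors, cams, workorder, models
import cv2,numpy as np
from scipy.spatial.transform import Rotation as Rot
P=np.array([[.592,.212],[.557,.286],[.515,.3535],[.476,.420]])   # pegs 1..4
def setrack(P):
    global yaw,X,Y,O
    ys=np.array([-.12,-.04,.04,.12]); m=P.mean(0); d=(ys[:,None]*(P-m)).sum(0); d/=np.linalg.norm(d)
    Y=np.array([d[0],d[1],0]); X=np.array([d[1],-d[0],0]); O=np.r_[m,0]-.0569*X; yaw=np.arctan2(X[1],X[0])
setrack(P)
Z=np.array([0,0,1.])
def W(x,y,z): return O+x*X+y*Y+z*Z
def pose(g,zd,yd):
    """TCP pose for grasp point g, tool z, closing axis; picks the half turn nearest in joint 6"""
    g=np.array(g,float); zd=zd/np.linalg.norm(zd); yd=yd-zd*np.dot(yd,zd); yd/=np.linalg.norm(yd); out=[]
    for s in (1,-1):
        y=s*yd; R=np.c_[np.cross(y,zd),y,zd]; r=Rot.from_matrix(R).as_euler('xyz'); p=g-.147*zd
        q=kin.solve_ik(p,r)
        if q is not None: out.append((abs(q[5]),p,r,q))
    if not out: return None
    return min(out,key=lambda o:o[0])[1:]
def st(msg=''):
    s=sensors.sense(); print(msg,'t',round(s['time_s'],1),'gap',round(s['finger_gap'],4),'F',np.round(s['contact_force'],1),'gf',round(s['grasp_force'],1)); return s
def lampg(th,r=.119): return W(.111-r*np.sin(th),0.,.21+r*np.cos(th))
E
python3 - <<'E'
from h import *
print('yaw',yaw,O)
g=np.array([.491,.296,.251]); d=g-O; th0=np.arctan2(.111-d@X,g[2]-.21); print(d@X,d@Y,th0)
for th in np.arange(th0,-.2,-.2):
    p=pose(lampg(th),-Z,Y); print(round(th,2),None if p is None else np.round(p[2],2))
# hang poses
s25,c25=np.sin(np.radians(25)),np.cos(np.radians(25))
for y in (-.12,-.04,.04,.12):
  for out in (.009,.1):
    p=pose(W(.112*s25-out*c25,y,.01+.112*c25+out*s25),X*c25-Z*s25,Y); print(y,None if p is None else np.round(p[2],2))
for a in (0,30,60,-30,-60,-90): # horizontal stand
    v=np.array([np.cos(np.radians(a)),np.sin(np.radians(a)),0]); p=pose([.45,-.15,.11],v,np.cross(Z,v)); print(a,None if p is None else np.round(p[2],2))
E
```

```text
yaw 0.5135216129764621 [0.48543897 0.28992301 0.        ]
0.007829080124726816 0.0025613370716330765 1.1925343708157063
1.19 [ 0.33  0.41  1.26 -0.    1.47  1.39]
0.99 [ 0.33  0.42  1.19 -0.    1.54  1.39]
0.79 [ 0.34  0.43  1.11 -0.    1.6   1.39]
0.59 [ 0.34  0.46  1.02 -0.    1.66  1.4 ]
0.39 [ 0.35  0.5   0.92 -0.    1.72  1.41]
0.19 [ 0.35  0.55  0.83 -0.    1.77  1.41]
-0.01 [ 0.36  0.6   0.73 -0.    1.82  1.42]
-0.12 [-0.04  0.61  2.01  2.34  0.73 -1.17]
-0.12 [-0.18  0.46  2.2   2.21  0.8  -1.15]
-0.04 [ 0.15  0.61  2.05  2.61  0.7  -1.31]
-0.04 [ 0.05  0.45  2.25  2.51  0.76 -1.29]
0.04 [ 0.35  0.61  2.04  2.9   0.65 -1.44]
0.04 [ 0.31  0.46  2.24  2.85  0.7  -1.43]
0.12 [0.56 0.62 1.99 3.21 0.6  1.53]
0.12 [0.57 0.47 2.18 3.22 0.64 1.53]
0 [-1.06  1.06  2.48  2.05  1.76  1.22]
30 [-1.14  0.89  2.16  1.47  1.58 -1.48]
60 [-1.05  0.88  1.82  1.08  1.79 -1.19]
-30 None
-60 [-0.21  0.91  2.24  3.98  1.58 -1.56]
-90 None<sys>:0: UserWarning: Gimbal lock detected. Setting third angle to zero since it is not possible to uniquely determine all angles.
```

Run:
```python
from h import *
th0=1.19
ctrl.move_linear([.227,-.45,.52],max_speed=.3)
p,r,q=pose(lampg(th0)+.09*Z,-Z,Y); ctrl.goto(p,r); ctrl.gripper_to(.05)
p0=p-.09*Z
print('stop',ctrl.move_linear(p0,max_speed=.12,f_stop=8)); st('down')
ctrl.gripper_to(.0); s=st('grip')
for th in np.linspace(th0,-.15,8)[1:]:
    p,_,_=pose(lampg(th),-Z,Y); ctrl.move_linear(p,r,max_speed=.12); st(f'{th:.2f}')
ctrl.gripper_to(.05)
ctrl.move_linear(p+.06*Z,max_speed=.15); st('rel')
for c in ("top","side"):
    im=cams.grab_frame(c); cv2.imwrite(f"pics/{c}1.png",im[:,:,::-1])
    for q in ["lamp_grip","holder_a","a_eye","a_foot","peg1"]:
        print(c,q,[(np.round(d['at'],3).tolist(),round(d['confidence'],2)) for d in models.spot_point(q,c)])
im=cv2.imread("pics/top1.png")[170:300,140:440]; cv2.imwrite("pics/top1c.png",cv2.resize(im,None,fx=2.6,fy=2.6,interpolation=cv2.INTER_CUBIC))
```

```text
stop False
down t 6.0 gap 0.05 F [0.2 0.2 0. ] gf 0.0
grip t 6.6 gap 0.0213 F [ 0.5 -2.   1.9] gf 30.0
1.00 t 6.9 gap 0.021 F [ 0.2 -2.1  3.4] gf 30.0
0.81 t 7.3 gap 0.0214 F [ 1.8 -0.8  1.9] gf 30.0
0.62 t 7.6 gap 0.0216 F [ 1.8  0.9 -1. ] gf 30.0
0.42 t 8.0 gap 0.0213 F [ 0.7  5.3 -3.8] gf 30.0
0.23 t 8.3 gap 0.0219 F [-0.1  5.3 -5.2] gf 30.0
0.04 t 8.6 gap 0.0219 F [-1.5  7.3 -4.8] gf 30.0
-0.15 t 9.0 gap 0.0216 F [-1.8  7.3 -4.3] gf 30.0
rel t 10.1 gap 0.0498 F [-0.2 -0.3 -1.4] gf 0.0
top lamp_grip [([0.6, 0.355, 0.322], 0.63), ([0.471, -0.167, 0.01], 0.48)]
top holder_a [([0.505, -0.48, 0.006], 0.92), ([0.409, -0.133, 0.007], 0.87), ([0.302, -0.534, 0.007], 0.81), ([0.391, -0.28, 0.008], 0.76), ([0.383, 0.266, 0.006], 0.59)]
top a_eye []
top a_foot []
top peg1 [([0.512, 0.354, 0.154], 0.96), ([0.556, 0.28, 0.153], 0.72), ([0.591, 0.215, 0.155], 0.65)]
side lamp_grip [([0.6, 0.358, 0.322], 0.7)]
side holder_a [([0.385, 0.267, 0.015], 0.96), ([0.302, -0.533, 0.008], 0.7), ([0.404, -0.135, 0.009], 0.5)]
side a_eye []
side a_foot []
side peg1 [([0.516, 0.353, 0.15], 0.95), ([0.478, 0.422, 0.153], 0.92), ([0.561, 0.287, 0.154], 0.88), ([0.594, 0.214, 0.152], 0.77)]
```

View pics/top1c.png

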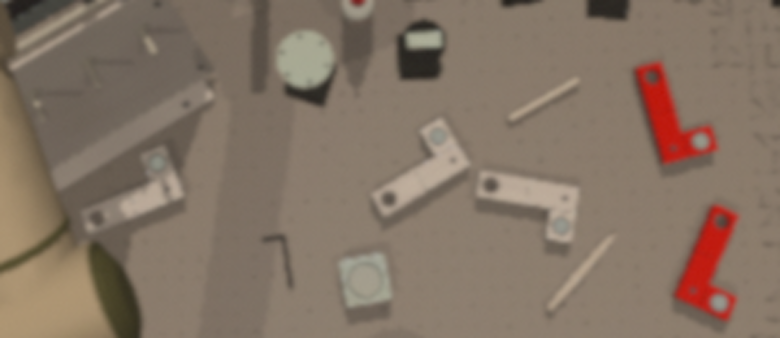

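The close crop shows three holders, all with the eye at the left end:
- H1: eye (97,218), foot (157,162), mirrored.
- H2: eye (389,200), foot (437,135), mirrored.
- H3: eye (490,184), foot (560,226), normal.

The two red Ls at right are decoys, and the square at (365,280) is the spare post. The lamp is up. Next I'll take a wrist view over H2 and H3.

```bash
cat >> h.py <<'E'
def ray(cam,uv,z=.018,info=None):
    i=info or cams.camera_info(cam); R=np.array(i['R']); t=np.array(i['t'])
    d=R.T@np.array([(uv[0]-i['cx'])/i['fx'],(uv[1]-i['cy'])/i['fy'],1]); c=-R.T@t
    return c+d*(z-c[2])/d[2]
def proj(X,i):
    c=np.array(i['R'])@np.array(X)+np.array(i['t']); return np.array([i['fx']*c[0]/c[2]+i['cx'],i['fy']*c[1]/c[2]+i['cy']])
E
python3 - <<'E'
from h import *
for n,e,f in (("H1",(177.3,253.8),(200.4,232.3)),("H2",(289.6,246.9),(308.1,221.9)),("H3",(328.5,240.8),(355.4,256.9))):
    E,F=ray("top",e),ray("top",f); print(n,np.round(E,3),np.round(F,3),np.linalg.norm(E-F))
print('spare',ray("top",(280.4,277.7),.158),'samp',ray("top",(257.3,193),.202),'post?',ray("top",(238,165),.102),'bot',ray("top",(277,170),.117))
ctrl.goto(*pose([.44,-.10,.25+.0],-Z,np.array([0,1.,0]))[:2])
i=cams.camera_info("wrist"); im=cams.grab_frame("wrist"); cv2.imwrite("pics/w1.png",im[:,:,::-1])
import pickle; pickle.dump(i,open("w1.pkl","wb"))
print([(np.round(d['at'],3).tolist(),round(d['confidence'],2)) for q in ("holder_a","a_eye","a_foot") for d in models.spot_point(q,"wrist")])
st(); print(i['fx'],np.round(i['R'],3),-np.array(i['R']).T@i['t'])
E
```

```text
H1 [0.369 0.306 0.018] [0.444 0.223 0.018] 0.11164791932186667
H2 [ 0.383 -0.097  0.018] [ 0.472 -0.167  0.018] 0.11268406510117983
H3 [ 0.401 -0.238  0.018] [ 0.341 -0.332  0.018] 0.1116802925178723
spare [ 0.27965786 -0.05938374  0.158     ] samp [0.55091472 0.00759084 0.202     ] post? [0.66861612 0.07656842 0.102     ] bot [ 0.643942   -0.05839945  0.117     ]
[([0.409, -0.133, 0.012], 0.89), ([0.395, -0.279, 0.007], 0.84)]
 t 12.7 gap 0.0498 F [ 0.  -0.4  1. ] gf 0.0
358.7757037464533 [[ 0.002 -1.     0.002]
 [-0.959 -0.001  0.284]
 [-0.284 -0.002 -0.959]] [ 0.5133528  -0.09937568  0.37761957]
```

View pics/w1.png

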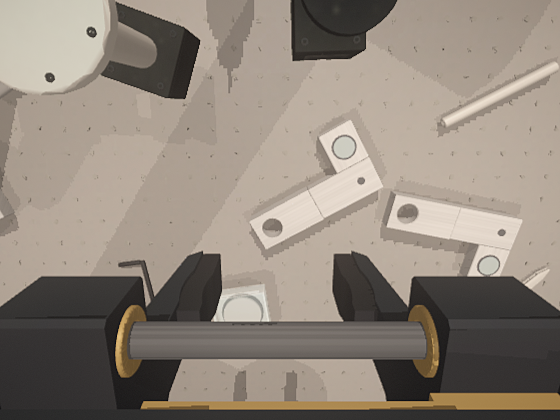

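The wrist view is clear. H2 has its eye at (272,228) and foot at (344,147). H3 has its eye at (408,213) and foot at (488,265). H3 is the normal one, so it goes on peg 1 first.

```bash
cat >> h.py <<'E'
s25,c25=np.sin(np.radians(25)),np.cos(np.radians(25))
PY=[None,-.12,-.04,.04,.12]
def pose1(g,zd,yd):
    zd=zd/np.linalg.norm(zd); yd=yd-zd*np.dot(yd,zd); yd=yd/np.linalg.norm(yd)
    r=Rot.from_matrix(np.c_[np.cross(yd,zd),yd,zd]).as_euler('xyz'); p=np.array(g,float)-.147*zd
    return p,r,kin.solve_ik(p,r)
def frame(E,F,mir):
    """holder x,y unit (in table plane) and origin from eye and foot window points; y to the hole"""
    v=(E-F)[:2]; a=np.arctan2(v[1],v[0]); b=np.arctan2(39,104)      # foot at (-39,-104) from eye: E-F=(39,104)
    ay=a+b if not mir else a-b
    y=np.array([np.cos(ay),np.sin(ay),0]); z=-Z if mir else Z; x=np.cross(y,z)
    m=(E+F)/2; e=m+ (x*39+y*104)/2000*1.0 ; o=e-.042*y; o[2]=.009
    return o,x,y
OFF=.012   # grasp point beyond mid thickness
def hangpt(peg,slope,o): return W(slope*s25-(o)*c25,PY[peg],.01+slope*c25+o*s25)
DIN=X*c25-Z*s25
def hang(peg,s,low=.0052):
    H=lambda sl,o: pose1(hangpt(peg,sl-.042,o+OFF),DIN,s*Y)
    a=H(.160,.072); up=a[0]+.10*Z-.03*X
    ctrl.goto(up,a[1]); ctrl.move_linear(a[0],a[1],max_speed=.15); st('approach')
    print('stop',ctrl.move_linear(H(.160,.0105)[0],a[1],max_speed=.06,f_stop=18)); st('in')
    print('stop',ctrl.move_linear(H(.160-low,.0105)[0],a[1],max_speed=.04,f_stop=12)); st('low')
    ctrl.gripper_to(.06); ctrl.move_linear(H(.160-low,.10)[0],a[1],max_speed=.12); st('out')
    ctrl.move_linear(up,a[1],max_speed=.25)
def pick(o,x,s,lift=.28):
    """normal holder, tool down, tool y = -s*x"""
    g=np.r_[o[:2],.009+OFF]; p,r,q=pose1(g,-Z,-s*x)
    ctrl.goto(p+.1*Z,r); ctrl.gripper_to(.06); print('stop',ctrl.move_linear(p,r,max_speed=.12,f_stop=12)); st('at')
    ctrl.gripper_to(0); st('grip'); ctrl.move_linear(p+lift*Z,r,max_speed=.25); st('lifted')
E
python3 - <<'E'
from h import *; import pickle
i=pickle.load(open("w1.pkl","rb"))
for n,e,f,m in (("H2",(272,228),(344,147),1),("H3",(408,213),(488,265),0)):
    E,F=ray("wrist",e,.018,i),ray("wrist",f,.018,i); o,x,y=frame(E,F,m); print(n,np.round(E,4),np.round(F,4),np.linalg.norm(E-F),'o',o,'x',x,'y',y)
for s in (1,-1):
    print(s,[None if q is None else np.round(q,2) for q in (pose1([*o[:2],.021],-Z,-s*x)[2],pose1([*o[:2],.3],-Z,-s*x)[2],*[pose1(hangpt(1,.118,d+OFF),DIN,s*Y)[2] for d in (.01,.072,.10)], *[pose1(hangpt(k,.118,.07),DIN,s*Y)[2] for k in (3,4)])])
E
```

```text
H2 [ 0.3843 -0.0951  0.018 ] [ 0.47  -0.167  0.018] 0.11179276020614237 o [ 0.40526221 -0.13191149  0.009     ] x [-0.87094085 -0.49138787  0.        ] y [-0.49138787  0.87094085  0.        ]
H3 [ 0.4012 -0.238   0.018 ] [ 0.3415 -0.3323  0.018 ] 0.111590764401976 o [ 0.39247502 -0.27934818  0.009     ] x [ 0.97884005 -0.20462688  0.        ] y [0.20462688 0.97884005 0.        ]
1 [array([-0.86,  0.59,  1.79,  0.  ,  0.76,  2.48]), array([-0.86,  0.23,  1.4 ,  0.  ,  1.52,  2.48]), array([-0.05,  0.58,  2.03,  2.32,  0.72,  1.99]), array([-0.14,  0.48,  2.16,  2.23,  0.77,  2.01]), array([-0.2 ,  0.43,  2.22,  2.17,  0.79,  2.02]), array([0.32, 0.49, 2.17, 2.86, 0.67, 1.71]), array([0.56, 0.51, 2.11, 3.22, 0.61, 1.53])]
-1 [array([-0.86,  0.59,  1.79,  0.  ,  0.76, -0.66]), array([-0.86,  0.23,  1.4 ,  0.  ,  1.52, -0.66]), array([-0.05,  0.58,  2.03,  2.32,  0.72, -1.15]), array([-0.14,  0.48,  2.16,  2.23,  0.77, -1.14]), array([-0.2 ,  0.43,  2.22,  2.17,  0.79, -1.12]), array([ 0.32,  0.49,  2.17,  2.86,  0.67, -1.43]), array([ 0.56,  0.51,  2.11,  3.22,  0.61, -1.61])]
```

Run:
```python
from h import *; import pickle
i=pickle.load(open("w1.pkl","rb"))
o,x,y=frame(ray("wrist",(408,213),.018,i),ray("wrist",(488,265),.018,i),0)
pick(o,x,-1)
hang(1,-1)
for c in ("top","side"):
    im=cams.grab_frame(c); cv2.imwrite(f"pics/{c}2.png",im[:,:,::-1])
    for q in ["holder_a","a_eye","a_foot","peg1"]:
        print(c,q,[(np.round(d['at'],3).tolist(),round(d['confidence'],2)) for d in models.spot_point(q,c)])
im=cv2.imread("pics/side2.png")[200:400,130:400]; cv2.imwrite("pics/side2c.png",cv2.resize(im,None,fx=2.9,fy=2.9,interpolation=cv2.INTER_CUBIC))
```

```text
stop False
at t 15.6 gap 0.0599 F [ 0.4  0.4 -0.3] gf 0.0
grip t 16.1 gap 0.0359 F [-0.6  0.6  4.6] gf 30.0
lifted t 17.4 gap 0.0358 F [ 0.7 -0.2 -3.2] gf 30.0
approach t 19.9 gap 0.0358 F [ 0.6  0.5 -2.3] gf 30.0
stop False
in t 21.0 gap 0.036 F [-2.5 -0.5 -2.6] gf 30.0
stop False
low t 21.3 gap 0.036 F [-3.1 -0.7 -2.7] gf 30.0
out t 22.7 gap 0.0598 F [ 0.6  0.4 -0.4] gf 0.0
top holder_a [([0.408, -0.134, 0.011], 0.79), ([0.507, -0.479, 0.01], 0.75), ([0.384, 0.266, 0.009], 0.68), ([0.304, -0.536, 0.01], 0.59)]
top a_eye []
top a_foot [([0.66, -0.056, 0.003], 0.73)]
top peg1 [([0.56, 0.282, 0.153], 0.95), ([0.592, 0.215, 0.154], 0.86), ([0.512, 0.357, 0.155], 0.82), ([0.479, 0.42, 0.15], 0.8)]
side holder_a [([0.582, 0.202, 0.112], 0.89), ([0.384, 0.269, 0.01], 0.73), ([0.407, -0.136, 0.01], 0.73), ([0.506, -0.48, 0.01], 0.56)]
side a_eye []
side a_foot [([0.539, 0.228, 0.06], 0.61)]
side peg1 [([0.557, 0.289, 0.155], 0.8), ([0.475, 0.424, 0.149], 0.8), ([0.517, 0.354, 0.154], 0.76), ([0.6, 0.36, 0.32], 0.48)]
```

View pics/side2c.png

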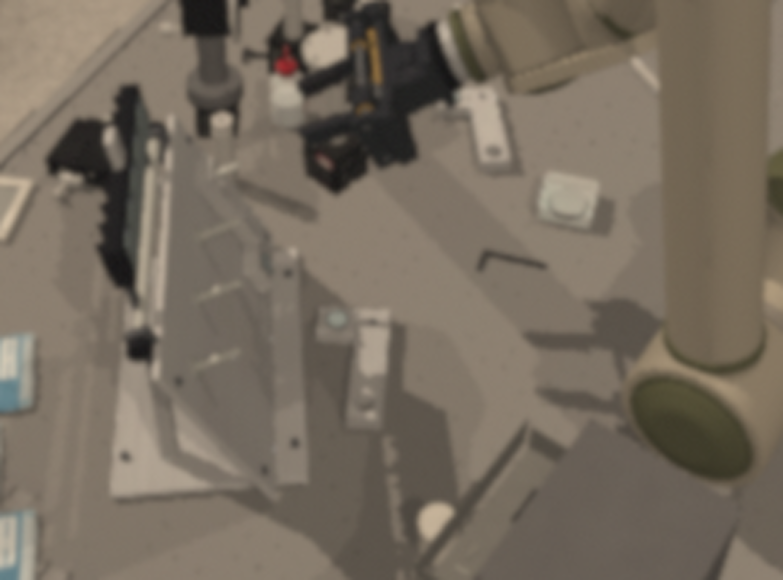

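H3 hangs on peg 1: the network puts its origin at (0.582, 0.202, 0.112) and the foot point to the left and down. Next I'll flip H2 by standing it on its foot, then tipping it over from the far side. I'll check reach first.

```bash
cat >> h.py <<'E'
GY=.038   # grip offset towards hole for turning over
def standpose(S,a,s,h=0.0):
    d=np.array([np.cos(np.radians(a)),np.sin(np.radians(a)),0])
    g=np.r_[S[:2],.080+GY+.001+h]-d*OFF
    return (*pose1(g,d,s*np.cross(Z,d)),d)
E
python3 - <<'E'
from h import *
import pickle
i=pickle.load(open("w1.pkl","rb"))
o,x,y=frame(ray("wrist",(272,228),.018,i),ray("wrist",(344,147),.018,i),1); g=o+GY*y; g[2]=.021
E,F=ray("top",(177.3,253.8)),ray("top",(200.4,232.3)); o1,x1,y1=frame(E,F,1); g1=o1+GY*y1; g1[2]=.021
print(o1,x1,y1)
for s in (1,-1):
    print(s,np.round(pose1(g,-Z,s*x)[2],2),np.round(pose1(g1,-Z,s*x1)[2],2))
    for S in ((.42,-.2),(.45,-.25)):
      for a in range(-60,100,20):
        q=[standpose(S,a,s,h)[2] for h in (0,.1)]; print(S,a,[None if k is None else np.round(k,2) for k in q])
E
```

```text
[0.38510592 0.2664026  0.009     ] [-0.92996987 -0.36763575  0.        ] [-0.36763575  0.92996987  0.        ]Traceback (most recent call last):
  File "<stdin>", line 8, in <module>
    return _wrapfunc(a, 'round', decimals=decimals, out=out)
    return _wrapit(obj, method, *args, **kwds)
    result = getattr(arr, method)(*args, **kwds)
TypeError: unsupported operand type(s) for *: 'NoneType' and 'float'
```

Run:
```python
from h import *
import pickle
i=pickle.load(open("w1.pkl","rb"))
rd=lambda q: None if q is None else np.round(q,2).tolist()
o,x,y=frame(ray("wrist",(272,228),.018,i),ray("wrist",(344,147),.018,i),1); g=o+GY*y; g[2]=.021
E,F=ray("top",(177.3,253.8)),ray("top",(200.4,232.3)); o1,x1,y1=frame(E,F,1); g1=o1+GY*y1; g1[2]=.021
for s in (1,-1):
    print(s,rd(pose1(g,-Z,s*x)[2]),rd(pose1(g1,-Z,s*x1)[2]))
    for S in ((.42,-.2),(.45,-.25)):
      for a in range(-60,121,20):
        q=[standpose(S,a,s,h)[2] for h in (0,.1)]; print(S,a,[rd(k) for k in q])
```

```text
1 [-0.55, 0.51, 2.02, -0.0, 0.61, 2.08] None
(0.42, -0.2) -60 [[-0.37, 0.94, 2.37, 3.83, 1.7, 1.67], [-0.37, 0.56, 2.33, 3.84, 1.37, 1.41]]
(0.42, -0.2) -40 [None, None]
(0.42, -0.2) -20 [None, None]
(0.42, -0.2) 0 [[-1.3, 1.01, 2.47, 1.82, 1.66, 1.23], [-1.3, 0.57, 2.42, 1.84, 1.53, 1.71]]
(0.42, -0.2) 20 [[-1.33, 0.88, 2.23, 1.47, 1.57, 1.6], [-1.33, 0.57, 2.2, 1.47, 1.61, 1.94]]
(0.42, -0.2) 40 [[-1.27, 0.85, 1.99, 1.19, 1.69, 1.85], [-1.27, 0.61, 1.96, 1.23, 1.78, 2.1]]
(0.42, -0.2) 60 [[-1.18, 0.87, 1.76, 0.98, 1.87, 1.99], [-1.18, 0.68, 1.73, 1.05, 1.99, 2.19]]
(0.42, -0.2) 80 [[-1.06, 0.92, 1.54, 0.81, 2.08, 2.04], [-1.06, 0.75, 1.52, 0.9, 2.21, 2.21]]
(0.42, -0.2) 100 [[-0.95, 0.97, 1.36, 0.61, 2.28, 2.0], [-0.95, 0.82, 1.34, 0.72, 2.42, 2.15]]
(0.42, -0.2) 120 [[-0.82, 1.01, 1.22, 0.36, 2.45, 1.85], [-0.82, 0.87, 1.2, 0.45, 2.6, 1.96]]
(0.45, -0.25) -60 [[-0.48, 0.89, 2.27, 3.71, 1.58, 1.58], [-0.48, 0.56, 2.23, 3.73, 1.28, 1.38]]
(0.45, -0.25) -40 [[-0.77, 0.98, 2.43, 3.06, 1.83, 1.55], [-0.77, 0.57, 2.38, 3.06, 1.38, 1.59]]
(0.45, -0.25) -20 [[-1.08, 0.98, 2.44, 2.39, 1.78
[... 2027 characters left out ...]
[[-1.28, 0.85, 2.06, 1.51, 1.58, -1.34], [-1.28, 0.59, 2.04, 1.52, 1.6, -1.06]]
(0.45, -0.25) 40 [[-1.24, 0.86, 1.82, 1.24, 1.73, -1.14], [-1.24, 0.66, 1.8, 1.28, 1.8, -0.92]]
(0.45, -0.25) 60 [[-1.16, 0.91, 1.58, 1.04, 1.94, -1.02], [-1.16, 0.73, 1.56, 1.11, 2.03, -0.84]]
(0.45, -0.25) 80 [[-1.06, 0.97, 1.36, 0.87, 2.17, -0.98], [-1.06, 0.81, 1.34, 0.97, 2.27, -0.81]]
(0.45, -0.25) 100 [[-0.95, 1.03, 1.17, 0.68, 2.39, -1.03], [-0.95, 0.89, 1.15, 0.81, 2.51, -0.86]]
(0.45, -0.25) 120 [[-0.84, 1.08, 1.02, 0.4, 2.58, -1.23], [-0.84, 0.95, 1.0, 0.52, 2.71, -1.09]]<stdin>:11: UserWarning: Gimbal lock detected. Setting third angle to zero since it is not possible to uniquely determine all angles.
```

```bash
cat >> h.py <<'E'
def flip(o,x,y,s,S=(.42,-.22),a=80):
    g=o+GY*y; g[2]=.009+OFF; p,r,q=pose1(g,-Z,s*x)
    ctrl.goto(p+.1*Z,r); ctrl.gripper_to(.06); print('stop',ctrl.move_linear(p,r,max_speed=.12,f_stop=12)); st('at')
    ctrl.gripper_to(0); st('grip'); ctrl.move_linear(p+.28*Z,r,max_speed=.25); st('lifted')
    P,R,q,d=standpose(S,a,s,.12); ctrl.goto(P,R)
    P,R,q,d=standpose(S,a,s,0); ctrl.move_linear(P+.025*Z,R,max_speed=.15)
    print('stop',ctrl.move_linear(P-.002*Z,R,max_speed=.03,f_stop=4)); st('stood')
    ctrl.gripper_to(.06); ctrl.move_linear(P-.12*d,R,max_speed=.12); st('back'); ctrl.move_linear(P-.12*d+.2*Z,R,max_speed=.25)
    return d
def knock(S,d):
    g=np.r_[S[:2],.125]+.06*d; p,r,_=pose(g,-Z,np.cross(Z,d))
    ctrl.goto(p+.12*Z,r); ctrl.gripper_to(0); ctrl.move_linear(p,r,max_speed=.2); ctrl.move_linear(p-.085*d,r,max_speed=.1); st('pushed')
    ctrl.move_linear(p-.02*d+.12*Z,r,max_speed=.25)
E
python3 - <<'E'
from h import *; import pickle
i=pickle.load(open("w1.pkl","rb"))
o,x,y=frame(ray("wrist",(272,228),.018,i),ray("wrist",(344,147),.018,i),1)
print([(np.round(d['at'],3).tolist(),round(d['confidence'],2)) for d in (cams.grab_frame("top") is not None and models.spot_point("holder_a","top"))])
d=flip(o,x,y,-1)
im=cams.grab_frame("side"); cv2.imwrite("pics/side3.png",im[:,:,::-1])
print([(np.round(d['at'],3).tolist(),round(d['confidence'],2)) for d in models.spot_point("holder_a","side")])
im=im[100:350,170:430,::-1]; cv2.imwrite("pics/side3c.png",cv2.resize(im,None,fx=2.3,fy=2.3,interpolation=cv2.INTER_CUBIC))
E
```

```text
[([0.411, -0.133, 0.008], 0.84), ([0.503, -0.48, 0.01], 0.75), ([0.306, -0.536, 0.009], 0.68), ([0.579, 0.208, 0.114], 0.61), ([0.385, 0.265, 0.005], 0.6)]
stop False
at t 26.7 gap 0.06 F [0.6 0.2 0.2] gf 0.0
grip t 27.2 gap 0.0359 F [0.3 1.1 5.6] gf 30.0
lifted t 28.5 gap 0.036 F [-0.5 -0.1 -2.1] gf 30.0
stop True
stood t 30.9 gap 0.0359 F [ 1.5 -1.   4.7] gf 30.0
back t 32.6 gap 0.0602 F [ 0.2 -1.1 -0.4] gf 0.0
[([0.301, -0.536, 0.003], 0.76), ([0.384, 0.268, 0.01], 0.7), ([0.582, 0.2, 0.112], 0.69), ([0.421, -0.224, 0.082], 0.6), ([0.504, -0.482, 0.006], 0.48)]h.py:68: UserWarning: Gimbal lock detected. Setting third angle to zero since it is not possible to uniquely determine all angles.
  P,R,q,d=standpose(S,a,s,.12); ctrl.goto(P,R)
h.py:69: UserWarning: Gimbal lock detected. Setting third angle to zero since it is not possible to uniquely determine all angles.
  P,R,q,d=standpose(S,a,s,0); ctrl.move_linear(P+.025*Z,R,max_speed=.15)
```

View pics/side3c.png

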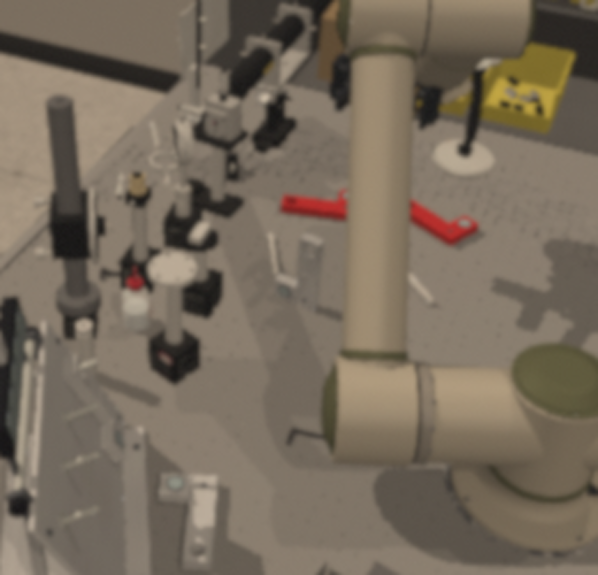

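H2 stands upright at crop (310,270). I'll knock it over and look.

Run:
```python
from h import *; import pickle
d=np.array([np.cos(np.radians(80)),np.sin(np.radians(80)),0])
knock((.42,-.22),d)
ctrl.goto(*pose([.37,-.29,.27],-Z,np.array([0,1.,0]))[:2])
i=cams.camera_info("wrist"); im=cams.grab_frame("wrist"); cv2.imwrite("pics/w2.png",im[:,:,::-1]); pickle.dump(i,open("w2.pkl","wb"))
print([(q,np.round(d['at'],3).tolist(),round(d['confidence'],2)) for q in ("holder_a","a_eye","a_foot") for d in models.spot_point(q,"wrist")]); st()
```

```text
pushed t 37.5 gap 0.0002 F [0.5 0.8 0.7] gf 0.0
[('holder_a', [0.507, -0.479, 0.009], 0.98), ('holder_a', [0.438, -0.283, 0.009], 0.91), ('holder_a', [0.304, -0.535, 0.007], 0.72)]
 t 39.4 gap 0.0003 F [-0.3 -0.8 -0. ] gf 0.0
```

View pics/w2.png

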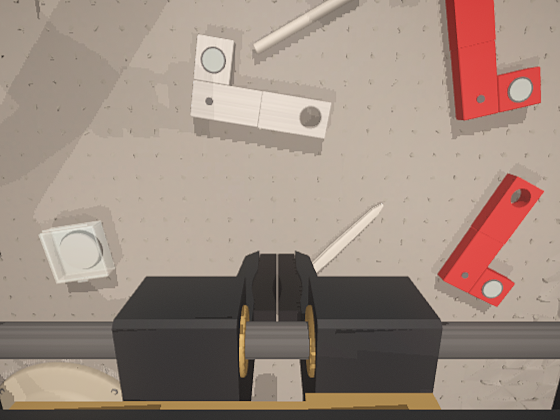

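H2 now lies normal way up, with its eye at (311,117) and foot at (213,60). I'll pick it up and hang it on peg 3.

Run:
```python
from h import *; import pickle
i=pickle.load(open("w2.pkl","rb"))
E,F=ray("wrist",(311,117),.018,i),ray("wrist",(213,60),.018,i); o,x,y=frame(E,F,0); print(np.linalg.norm(E-F),o,x,y)
def ok(s):
    q=[pose1([*o[:2],.021],-Z,-s*x)[2],pose1([*o[:2],.3],-Z,-s*x)[2],pose1(hangpt(3,.118,.02),DIN,s*Y)[2],pose1(hangpt(3,.118,.084),DIN,s*Y)[2]]
    return 9 if any(k is None for k in q) else max(abs(k[5]) for k in q)
s=min((1,-1),key=ok); print(s,ok(s))
pick(o,x,s); hang(3,s)
ctrl.goto(*pose([.33,.20,.27],-Z,X if 0 else np.array([0,1.,0]))[:2])
i=cams.camera_info("wrist"); im=cams.grab_frame("wrist"); cv2.imwrite("pics/w3.png",im[:,:,::-1]); pickle.dump(i,open("w3.pkl","wb"))
print([(q,np.round(d['at'],3).tolist(),round(d['confidence'],2)) for q in ("holder_a","a_eye","a_foot","peg1") for d in models.spot_point(q,"wrist")]); st()
cams.grab_frame("side");print([(q,np.round(d['at'],3).tolist(),round(d['confidence'],2)) for q in ("holder_a",) for d in models.spot_point(q,"side")])
```

```text
0.11160084949629138 [ 0.43334038 -0.28293791  0.009     ] [-0.98931409  0.1458      0.        ] [-0.1458     -0.98931409  0.        ]
1 1.715837017227102
stop False
at t 42.6 gap 0.0601 F [-0.1  0.2 -0.5] gf 0.0
grip t 43.0 gap 0.0357 F [-0.1  0.9  3.9] gf 30.0
lifted t 44.3 gap 0.0359 F [-0.2 -0.4 -2.1] gf 30.0
approach t 47.5 gap 0.0354 F [ 0.5  0.3 -1.7] gf 30.0
stop False
in t 48.7 gap 0.0357 F [-0.1  1.5 -2.5] gf 30.0
stop False
low t 48.9 gap 0.036 F [-0.6 -0.5 -1.8] gf 30.0
out t 50.4 gap 0.0603 F [-0.3 -0.4 -1.1] gf 0.0
[('holder_a', [0.386, 0.27, 0.004], 0.97), ('a_eye', [0.369, 0.307, 0.009], 0.22), ('a_foot', [0.486, 0.288, 0.002], 0.62)]
 t 54.1 gap 0.0601 F [-0.3  0.3 -0.2] gf 0.0
[('holder_a', [0.581, 0.202, 0.116], 0.96), ('holder_a', [0.383, 0.269, 0.014], 0.62), ('holder_a', [0.303, -0.533, 0.005], 0.56)]
```

View pics/w3.png

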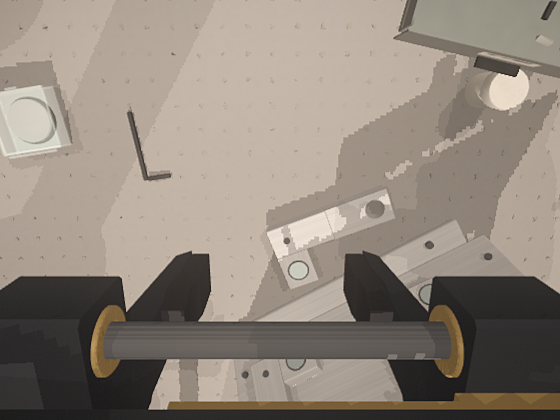

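H1 has its eye at (375,209) and foot at (298,270), still mirrored. It lies too close to the loaded rack for a grip across the leg. I'll first shift it away from the rack by its foot, then flip it, and save a side view to check peg 3.

Run:
```python
from h import *; import pickle
i=pickle.load(open("w3.pkl","rb"))
E,F=ray("wrist",(375,209),.018,i),ray("wrist",(298,270),.018,i); o,x,y=frame(E,F,1); print(np.linalg.norm(E-F),o,x,y)
g=o-.041*x-.062*y; g[2]=.021; p,r,_=pose(g,-Z,y)
sh=np.array([-.03,-.07,0])
ctrl.goto(p+.1*Z,r); ctrl.gripper_to(.06); print(ctrl.move_linear(p,r,max_speed=.12,f_stop=12)); ctrl.gripper_to(0); st('grip')
ctrl.move_linear(p+.02*Z,r,max_speed=.1); ctrl.move_linear(p+.02*Z+sh,r,max_speed=.12); ctrl.move_linear(p+.001*Z+sh,r,max_speed=.08); ctrl.gripper_to(.06); st('put'); ctrl.move_linear(p+.15*Z+sh,r,max_speed=.25)
ctrl.goto(*pose([.30,.12,.30],-Z,r*0+np.array([0,1.,0]))[:2])
i=cams.camera_info("wrist"); im=cams.grab_frame("wrist"); pickle.dump((i,o+sh,x,y),open("w4.pkl","wb"))
im2=im.copy()
for P in (o+sh+.042*y,o+sh-.039*x-.062*y): 
    P[2]=.018; u=proj(P,i); cv2.circle(im2,tuple(int(v) for v in u),4,(255,0,0),1); print(u)
side=cams.grab_frame("side")[170:380,130:410]
both=np.hstack([cv2.resize(im2,(460,345)),cv2.resize(side,(340,255*1))[:255] if 0 else cv2.copyMakeBorder(cv2.resize(side,(340,255)),0,90,0,0,cv2.BORDER_CONSTANT)])
cv2.imwrite("pics/both.png",both[:,:,::-1]); st()
print([(q,np.round(d['at'],3).tolist(),round(d['confidence'],2)) for q in ("holder_a","a_foot") for d in models.spot_point(q,"side")])
```

```text
0.11169878707458757 [0.38463679 0.26894534 0.009     ] [-0.93383274 -0.35770997  0.        ] [-0.35770997  0.93383274  0.        ]
False
grip t 58.2 gap 0.0358 F [-1.  -0.7  4. ] gf 30.0
put t 60.3 gap 0.0602 F [ 1.1 -0.   0.2] gf 0.0
[376.76530842 201.77126869]
[305.0383653  258.87487182]
 t 63.6 gap 0.0602 F [ 0.2 -0.1 -0.3] gf 0.0
[('holder_a', [0.353, 0.201, 0.011], 0.91), ('holder_a', [0.582, 0.203, 0.114], 0.74), ('holder_a', [0.5, 0.343, 0.116], 0.74), ('holder_a', [0.508, -0.478, 0.008], 0.57), ('holder_a', [0.303, -0.531, 0.007], 0.52), ('holder_a', [0.664, 0.078, 0.003], 0.5)]
```

View pics/both.png

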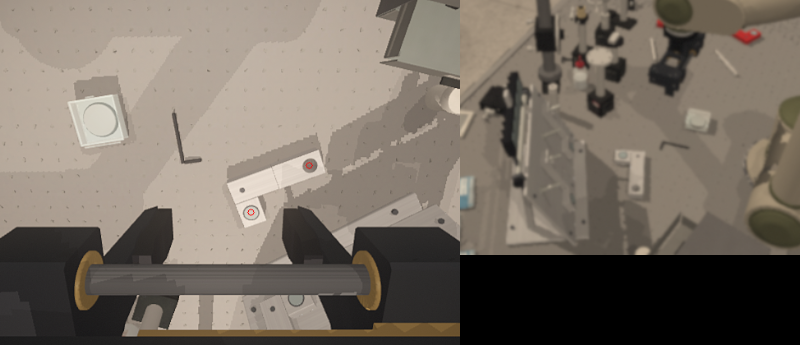

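The projected markers sit on H1's eye and foot, and the network places H2 on peg 3 at (0.500, 0.343, 0.116), as expected. Now I'll flip H1.

```bash
sed -i 's/standpose(S,a,s,.12); ctrl.goto/standpose(S,a,s,.18); ctrl.goto/' h.py; python3 -W ignore - <<'E'
from h import *; import pickle
_,o,x,y=pickle.load(open("w4.pkl","rb"))
g=o+GY*y; g[2]=.021
def ok(s):
    q=[pose1(g,-Z,s*x)[2],pose1(g+.28*Z,-Z,s*x)[2],standpose((.42,-.22),80,s,.18)[2],standpose((.42,-.22),80,s,0)[2]]
    return 9 if any(k is None for k in q) else max(abs(k[5]) for k in q)
s=min((1,-1),key=ok); print(s,ok(s))
d=flip(o,x,y,s)
im=cams.grab_frame("side"); 
L=[(np.round(d['at'],3),round(d['confidence'],2)) for d in models.spot_point("holder_a","side")]; print(L)
cams.grab_frame("top"); L+=[(np.round(d['at'],3),round(d['confidence'],2)) for d in models.spot_point("holder_a","top")]; print(L)
if any(np.linalg.norm(a-[.42,-.22,.08])<.03 for a,_ in L):
    knock((.42,-.22),d)
    ctrl.goto(*pose([.37,-.29,.27],-Z,np.array([0,1.,0]))[:2])
    i=cams.camera_info("wrist"); im=cams.grab_frame("wrist"); pickle.dump(i,open("w5.pkl","wb"))
    print([(q,np.round(d['at'],3).tolist(),round(d['confidence'],2)) for q in ("holder_a",) for d in models.spot_point(q,"wrist")]); st()
cv2.imwrite("pics/w5.png",im[:,:,::-1])
E
```

```text
-1 1.0786733956703674
stop False
at t 66.2 gap 0.0598 F [-1.   0.3 -0.2] gf 0.0
grip t 66.7 gap 0.0358 F [-1.4 -0.2  4.9] gf 30.0
lifted t 68.0 gap 0.0356 F [-0.4 -0.5 -3.1] gf 30.0
stop True
stood t 71.7 gap 0.0355 F [ 0.6 -0.7  4.1] gf 30.0
back t 73.4 gap 0.0603 F [ 1.1  0.2 -0.4] gf 0.0
[(array([ 0.418, -0.218,  0.085]), 0.94), (array([0.499, 0.339, 0.113]), 0.68), (array([0.584, 0.202, 0.114]), 0.65), (array([ 0.504, -0.48 ,  0.006]), 0.58), (array([ 0.302, -0.533,  0.006]), 0.51)]
[(array([ 0.418, -0.218,  0.085]), 0.94), (array([0.499, 0.339, 0.113]), 0.68), (array([0.584, 0.202, 0.114]), 0.65), (array([ 0.504, -0.48 ,  0.006]), 0.58), (array([ 0.302, -0.533,  0.006]), 0.51), (array([0.501, 0.342, 0.117]), 0.94), (array([0.578, 0.207, 0.115]), 0.86), (array([ 0.418, -0.22 ,  0.076]), 0.61)]
pushed t 78.3 gap 0.0002 F [0.1 0.4 0.2] gf 0.0
[('holder_a', [0.512, -0.479, 0.007], 0.9), ('holder_a', [0.306, -0.535, 0.006], 0.88), ('holder_a', [0.404, -0.311, 0.006], 0.7)]
 t 80.2 gap 0.0002 F [ 0.1 -1.2 -0.3] gf 0.0
```

View pics/w5.png

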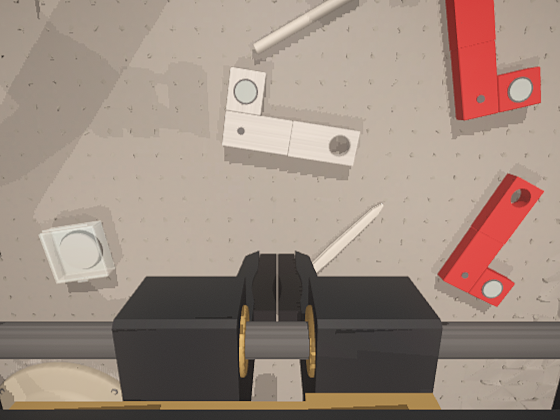

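H1 now lies normal way up, with its eye at (340,145) and foot at (246,91). It goes on peg 4.

```bash
python3 -W ignore - <<'E'
from h import *; import pickle
i=pickle.load(open("w5.pkl","rb"))
E,F=ray("wrist",(340,145),.018,i),ray("wrist",(246,91),.018,i); o,x,y=frame(E,F,0); print(np.linalg.norm(E-F),o)
def ok(s):
    q=[pose1([*o[:2],.021],-Z,-s*x)[2],pose1([*o[:2],.3],-Z,-s*x)[2],pose1(hangpt(4,.118,.02),DIN,s*Y)[2],pose1(hangpt(4,.118,.084),DIN,s*Y)[2]]
    return 9 if any(k is None for k in q) else max(abs(k[5]) for k in q)
s=min((1,-1),key=ok); print(s,ok(s))
pick(o,x,s); hang(4,s)
ctrl.goto(*pose([.30,-.10,.35],-Z,np.array([0,1.,0]))[:2])
for c in ("top","side"):
    im=cams.grab_frame(c); cv2.imwrite(f"pics/{c}6.png",im[:,:,::-1])
    for q in ("holder_a","lamp_grip"): print(c,q,[(np.round(d['at'],3).tolist(),round(d['confidence'],2)) for d in models.spot_point(q,c)])
a=cv2.imread("pics/top6.png")[140:270,90:250]; b=cv2.imread("pics/side6.png")[220:390,150:280]
cv2.imwrite("pics/c6.png",np.hstack([cv2.resize(a,(430,350),interpolation=2),cv2.resize(b,(268,350),interpolation=2)])); st()
E
```

```text
0.11090594593253367 [ 0.40475694 -0.31440857  0.009     ]
1 1.5311929629554246
stop False
at t 83.4 gap 0.0596 F [0.4 0.  0.4] gf 0.0
grip t 83.9 gap 0.0355 F [-0.3  0.7  4.2] gf 30.0
lifted t 85.2 gap 0.0359 F [-0.1 -0.  -3.1] gf 30.0
approach t 88.8 gap 0.0359 F [ 0.6 -0.9 -2.8] gf 30.0
stop False
in t 90.0 gap 0.0359 F [-1.  -2.8 -1.5] gf 30.0
stop False
low t 90.2 gap 0.0357 F [-4.3 -2.  -1.6] gf 30.0
out t 91.7 gap 0.0603 F [-0.4  0.2  1.2] gf 0.0
top holder_a [([0.505, 0.339, 0.117], 0.97), ([0.307, -0.534, 0.009], 0.92), ([0.456, 0.41, 0.112], 0.83), ([0.508, -0.482, 0.008], 0.68), ([0.578, 0.208, 0.118], 0.67), ([0.48, 0.42, 0.152], 0.65)]
top lamp_grip [([0.597, 0.355, 0.322], 0.72), ([0.663, 0.08, 0.001], 0.57)]
side holder_a [([0.505, -0.479, 0.005], 0.89), ([0.457, 0.414, 0.116], 0.77), ([0.499, 0.338, 0.111], 0.63)]
side lamp_grip [([0.601, 0.358, 0.32], 0.66)]
 t 95.3 gap 0.06 F [ 0.2 -1.   0.1] gf 0.0
```

View pics/c6.png

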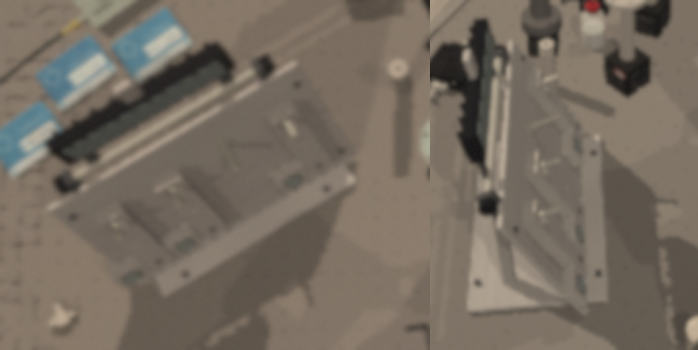

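All three hang where expected. Peg 4 reads (0.457, 0.412, 0.114) against an expected (0.460, 0.414, 0.115). I'll take one close wrist look to check they are seated before lowering the lamp.

```bash
python3 -W ignore - <<'E'
from h import *
for dist in (.16,.2,.12):
    p=pose(W(-dist,.02,.24),X*.8-Z*.6,Y)
    if p: break
print(dist,p[2]); ctrl.goto(p[0],p[1])
i=cams.camera_info("wrist"); im=cams.grab_frame("wrist")
for k in (1,3,4):
    e=W(.0569,PY[k],.1534); c=-np.array(i['R']).T@i['t']; u=proj(e,i); print(k,u)
    cv2.circle(im,tuple(int(v) for v in u),5,(255,0,0),1)
cv2.imwrite("pics/w7.png",im[:,:,::-1]); st()
E
```

```text
0.16 [ 0.11190835 -0.06812412  2.25738493  1.37526025  0.32446118 -0.04350194]
1 [423.59936932 116.25319955]
3 [255.82274739 116.00805882]
4 [171.89704394 115.88543381]
 t 96.7 gap 0.0601 F [ 0.7 -0.2  0.4] gf 0.0
```

View pics/w7.png

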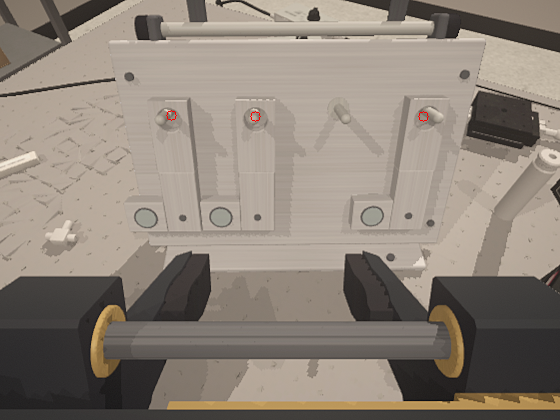

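All three hang flat at the panel with their feet to the left. The eye markers sit on the holes at (172,116), (256,116) and (424,116). Now I'll lower the lamp.

```bash
python3 -W ignore - <<'E'
from h import *
ctrl.goto(*pose([.30,-.10,.35],-Z,np.array([0,1.,0]))[:2])
p,r,q=pose(lampg(-.15)+.06*Z,-Z,Y); print(q); ctrl.goto(p,r); ctrl.gripper_to(.05)
print('stop',ctrl.move_linear(p-.06*Z,r,max_speed=.1,f_stop=8)); ctrl.gripper_to(0); st('grip')
for th in np.linspace(-.15,1.05,8)[1:]:
    p=lampg(th)+.147*Z; ctrl.move_linear(p,r,max_speed=.12); st(f'{th:.2f}')
ctrl.gripper_to(.05); ctrl.move_linear(p+.08*Z,max_speed=.15); st('rel')
ctrl.goto(*pose([.30,-.10,.35],-Z,np.array([0,1.,0]))[:2])
for c in ("top","side"):
    im=cams.grab_frame(c); cv2.imwrite(f"pics/{c}8.png",im[:,:,::-1])
    for qn in ("lamp_grip","holder_a"): print(c,qn,[(np.round(d['at'],3).tolist(),round(d['confidence'],2)) for d in models.spot_point(qn,c)])
    for d in models.spot_point("lamp_grip",c): 
        v=np.array(d['at'])-O; print('theta',np.arctan2(.111-v@X,v[2]-.21), 'r',np.hypot(.111-v@X,v[2]-.21))
p=pose(W(-.16,.02,.24),X*.8-Z*.6,Y); ctrl.goto(p[0],p[1])
i=cams.camera_info("wrist"); im=cams.grab_frame("wrist")
for th,col in ((.947,(0,255,0)),(1.047,(255,0,0)),(1.147,(0,0,255))):
    for dy in (-.011,.011):
        u=proj(W(.111-.128*np.sin(th),dy,.21+.128*np.cos(th)),i); cv2.circle(im,tuple(int(v) for v in u),3,col,1)
cv2.imwrite("pics/w8.png",im[:,:,::-1]); st()
E
```

```text
[ 3.63690088e-01  6.46363540e-01  4.74316044e-01 -4.44089210e-16
  2.02091307e+00  1.42096480e+00]
stop False
grip t 101.6 gap 0.0216 F [-1.4  4.2  1. ] gf 30.0
0.02 t 101.9 gap 0.0217 F [-5.3  4.3  0.9] gf 30.0
0.19 t 102.2 gap 0.0218 F [-6.6  2.9  2.6] gf 30.0
0.36 t 102.5 gap 0.0213 F [-5.6  2.5  4.5] gf 30.0
0.54 t 102.8 gap 0.0215 F [-7.4  1.5  6.4] gf 30.0
0.71 t 103.1 gap 0.0214 F [-9.   0.8  4.9] gf 30.0
0.88 t 103.5 gap 0.0215 F [-7.9 -0.9 -0.5] gf 30.0
1.05 t 103.8 gap 0.0216 F [-3.   1.1 -5.1] gf 30.0
rel t 105.0 gap 0.0502 F [-0.1 -0.1 -0. ] gf 0.0
top lamp_grip [([0.496, 0.295, 0.266], 0.57)]
top holder_a [([0.308, -0.536, 0.011], 0.97), ([0.579, 0.206, 0.117], 0.78), ([0.503, 0.338, 0.119], 0.76), ([0.459, 0.409, 0.116], 0.65), ([0.506, -0.481, 0.008], 0.56)]
theta 1.0634936634389123 r 0.1142395155080806
side lamp_grip [([0.496, 0.301, 0.263], 0.92), ([0.416, 0.434, 0.056], 0.59)]
side holder_a [([0.458, 0.415, 0.115], 0.96), ([0.582, 0.203, 0.113], 0.81), ([0.497, 0.341, 0.115], 0.77), ([0.506, -0.481, 0.009], 0.69), ([0.302, -0.535, 0.005], 0.43)]
theta 1.0685117333604084 r 0.11050430559602624
theta 2.562336345585095 r 0.18437750638130235
 t 108.4 gap 0.0501 F [ 0.5 -0.3  0.4] gf 0.0
```

View pics/w8.png

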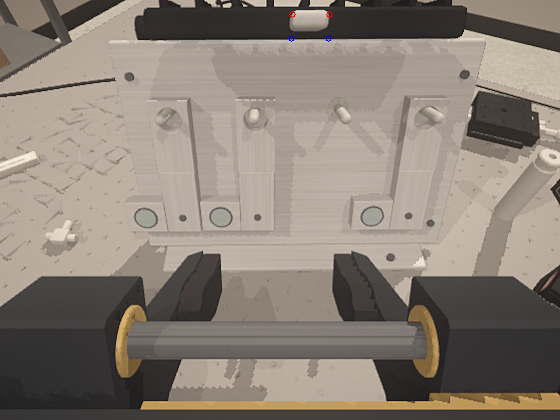

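The holders still hang. The tongue end, centred at (310,20), lies between the markers for 1.047 rad (row 14) and 1.147 rad (row 38), so the lamp is at about 1.07 rad. The top and side readings agree at 1.06 to 1.07. Handing in.

Run:
```python
from plant import workorder; print(workorder.finish_job())
```

```text
the job is handed in; nothing more can be done
None
```

I handed the job in at about 108 s: all three holders hang seated at the panel on pegs 1, 3 and 4 with their feet to the left (the two mirrored ones were turned over), the lamp is released at about 1.07 rad, and the arm never went near the bottle or post; no verdict came back.

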